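# Slide a culture dish on its carrier under the low bridge of a reader and start the reading

## Task

Push the grey carrier, with the culture dish lying in its pocket, along the cart top under the low bridge of the white dish reader until the carrier's front edge gently meets the reader's back stop and the dish is under the lens; then press the green start key beside the bridge all the way down and let it come up again. Do it with the fingertips or the outside of the fingers only: the carrier is never lifted or tipped, the dish is not touched and stays seated in its pocket, the key is not pressed before the carrier is home, and the other things on the cart stay where they are.

Things in the scene. Friction and masses are not known exactly. Their poses are not given: they have to be found in the camera images.
- carrier: loose flat grey tray, 125 mm long (its x), 90 mm wide (its y), 10 mm thick, 0.2 to 0.45 kg, with a raised blue block (36 mm long, 86 mm wide, top 16 mm above the cart) along its near (-x) end. Origin: centre of its underside; +x points to the front edge, which goes under the bridge first. Its near end face and long sides are upright and can be pushed
- carrier_pocket (a point): centre of the floor of the carrier's round pocket (64 mm across, 5 mm deep) that holds the dish: 22 mm ahead (+x) of the carrier's origin, 5 mm above its underside
- dish: round shallow culture dish with tan filling, 60 mm wide, 12 mm tall, lying loose in the carrier's pocket (its top is 17 mm above the cart). Origin: centre of its underside
- reader: white dish reader, fixed to the cart. Origin: on the cart top straight under the lens; +x is the way the carrier goes in. Its bridge, 46 mm deep (x = -23 to 23 mm), 128 mm wide along y, has its underside 21 mm and its top 41 mm above the cart; a black lens cap on its middle reaches 51 mm
- reader_mouth (a point): middle of the channel's mouth on the cart top, at x = -66 mm of the reader. Two aluminium guide rails 14 mm high bound the channel: about 113 mm apart here, narrowing to 98 mm (y = -49 to 49 mm of the reader) at x = -25 mm and parallel from there to the back stop
- reader_stop (a point): middle of the near face of the back stop, a bar 14 mm high across the channel, at x = 40.5 mm of the reader (on the cart top). With the carrier home its origin is at x = -22 mm, y = 0 of the reader
- start_key_top (a point): centre of the top of the green round push key, 26 mm wide, beside the bridge on the reader's -y side, 40 mm before and 93 mm to the right of the reader's origin; it is pressed straight down
- start_key (a joint): travel of the start key in m: 0 up, 0.006 fully down; spring, about 4 N when fully down, comes up by itself
- tape: bystander: roll of blue label tape lying flat, 58 x 64 x 20 mm. Origin: centre of its underside
- cover_box_blue: bystander: small flat blue box with a white lid, 34 x 34 x 17 mm. Origin: centre of its underside
- cover_box_grey: bystander: small flat grey-white box, 34 x 34 x 17 mm. Origin: centre of its underside
- black_marker: bystander: white marker pen with a black cap, 132 mm long, 14 mm thick, lying down. Origin: centre of its underside
- white_pot: bystander: white specimen pot with a white cap, 50 mm wide, 55 mm tall. Origin: centre of its underside
- timer: bystander: white bench timer with coloured keys lying flat, 62 x 64 x 19 mm. Origin: centre of its underside
- oil_bottle_brown: bystander: brown bottle with a black cap, 28 mm wide, 57 mm tall. Origin: centre of its underside

How it is judged:
By the outcome, as a careful person would: the job done as asked, in the order asked, and still so for the second after the job is handed in, with the robot touching nothing.
It also fails if it takes over 61 s, if anything falls off the work surface, if the arm or the gripper's body presses on something with over 40 N, if the wrist force passes 120 N, or if a joint passes its speed limit or range.

## Robot

A 7-joint arm with a two-finger parallel gripper is mounted at the origin on a cart in front of the work surface, level with it; the furniture and walls round the work are solid. World frame = base frame: x ahead of the robot, y to its left, z up, the work surface at z = 0. Lengths are in m, angles in rad, forces in N, time in s.
With the tool pointing down it reaches from about 0.425 to 0.875 m from the base axis. Payload 9.9 kg.
Tool frame: the origin (TCP) lies midway between the tips of the shut fingers; the grasp point (between the pads) lies ctrl.hold_point_z behind it (ctrl.hold_point_z is the distance from the TCP to the grasp point, in m); z points along the fingers, y is the direction in which the jaws open and shut (so a half turn about z gives the same grasp; the last joint's range is limited). The gripper opens to 85 mm and grips with 20 to 120 N. Pads are 22 mm wide; open, the fingers measure 114 mm over their backs; the gripper's body (76 mm by 85 mm) begins 54 mm behind the grasp point. The pads swing forward as they close: fully open they stand 13 mm farther back than shut.
Start: joints at [-1.26, 0.576, 0.025, 1.437, -0.015, 1.129, -0.057], TCP at [0.26, 0.623, 0.231] pointing down, gripper open.
Joint ranges: [-2.76, 2.76], [-0.34, 2.15], [-1.52, 1.57], [0.19, 2.46], [-1.09, 4.23], [0.17, 1.99], [-2.82, 2.82]. Speed limits (rad/s): [2.22, 2.22, 3.01, 3.01, 3.14, 3.14, 3.14].

## Interface

Orientations are given as [roll, pitch, yaw] about the fixed x, y, z axes, in that order (R = Rz(yaw) Ry(pitch) Rx(roll)).
In Python, from station import ctrl, vision gives the robot as it stands.
- The arm moves only by the shell command python3 -m pendant 'ROWS' [FORCE]. ROWS is JSON, a list that holds one entry, the list of rows, each a list of 5 numbers: the closure, from 0 (fully open) to 1 (shut), then the shift along the world's x, y, z in mm, then the turn about the world's z in degrees. In form: [[[grip, tx, ty, tz, twist], ...]]. A call has 1 to 12 rows; each row shifts and turns the pose as measured when the row begins; what a row does not reach is not made up. A row lasts 1/10 s, in which the tool goes at most 50 mm and 8.59 degrees, less where a joint would pass 70% of its speed; a pose out of reach is approached as far as the arm can. A call is refused whole if a number of a shift passes 50 or a number of a turn 8.59, either way. A call with a gripper value outside its range is refused whole. The fingers move at their own pace and stop on an object; FORCE is the grip in N (left out, the last holds). Time passes only in rows, so rows that do not move let the fingers close. It gives the time, the measured TCP pose, the force and the opening at its end, in the units of the state.
- ctrl.state(): the state, without advancing time (a new reading comes with each control period).
- vision.camera(name): name is "scene" or "top"; returns (picture, depth): 400x640x3 uint8, red, green, blue; 400x640 float32, m along the optical axis (not along the pixel's ray), 0 where there is no reading.
- vision.camera_info(name): a dict with "fx", "fy", "cx", "cy" (pixels), "world_from_camera" (4x4, takes a point from camera to world coordinates). Camera axes: x right, y up, looking along -z (the intrinsics and any distortion apply to the point x, -y, -z); pixel columns grow to the right and rows downward; lengths in m; the calibration is good to about 2 mm. A picture is of the moment at which its call begins. camera_info takes no time and is no camera call.
- ctrl.close_job(): hands the job in, once; it reports no verdict.
The state is a dict: "clock": time; "joints": joint angles; "joint_velocities": joint speeds; "effort": joint torques, N m; "eef_pos": TCP position; "ee_rot": TCP orientation; "contact_force": force on the tool from outside, world axes, zero at the start; "wrist_torque": the same for the moment, N m; "gripper_width": finger opening in m.
Only numpy, scipy, OpenCV 4.12 (cv2) and the standard library are available. Lean on these libraries where they do the work, as an engineer would, in place of code of your own. Each camera call takes 0.05 s, during which the arm holds its last target.

## Working session

There is one attempt and no reset: what is moved stays moved. The work goes in short steps, Python scripts to look and compute and a shell command to move; the robot and the scene stay as the last step left them, time stands still between calls to the robot, and variables do not carry over. Pictures are saved under pics/ and viewed, and the job is handed in when it is done.

```bash
mkdir -p pics; ls; python3 - <<'E'
from station import ctrl, vision
import cv2,numpy as np
s=ctrl.state();print(s, ctrl.hold_point_z)
for n in("scene","top"):
    p,d=vision.camera(n);cv2.imwrite(f"pics/{n}0.png",p[:,:,::-1]);np.savez(f"pics/{n}0.npz",p=p,d=d)
    print(n,vision.camera_info(n))
E
```

```text
pics
{'clock': 0.0, 'joints': array([-1.25974631,  0.57653541,  0.02483015,  1.4379156 , -0.01495897,
        1.12896586, -0.05649737]), 'joint_velocities': array([ 6.43130872e-04, -6.96846676e-05, -8.59174603e-04,  3.77534751e-04,
        1.96912943e-04,  2.55858970e-04, -8.25489461e-04]), 'effort': array([ 2.13424305e-04, -7.65722537e+01,  2.24981926e+00, -2.85972905e+01,
        1.51199527e-02,  1.23266032e-02, -1.20068725e-05]), 'eef_pos': array([0.2594802 , 0.62265123, 0.23043744]), 'ee_rot': array([-3.13995673e+00,  1.15189268e-04,  2.74680861e+00]), 'contact_force': array([ 0.2904793 , -0.47403663, -0.3099719 ]), 'wrist_torque': array([ 0.03425633, -0.02544581, -0.04172893]), 'gripper_width': 0.08512817575754314} 0.0187
scene {'fx': 480.21631092505095, 'fy': 480.21631092505095, 'cx': 316.6024106740331, 'cy': 193.74633737050925, 'world_from_camera': array([[-0.88727208,  0.2558596 , -0.38377613,  0.16346624],
       [-0.46081897, -0.45591319,  0.7614388 ,  0.99969409],
       [ 0.01985283,  0.85245471,  0.522424  ,  0.54491682],
       [ 0.        ,  0.        ,  0.        ,  1.        ]])}
top {'fx': 374.5228470035161, 'fy': 374.5228470035161, 'cx': 322.7888468201065, 'cy': 196.74399694904457, 'world_from_camera': array([[-2.36519927e-02,  9.98838706e-01, -4.19740666e-02,
         4.69616275e-01],
       [-9.99720102e-01, -2.36081306e-02,  1.54042499e-03,
         2.76000177e-01],
       [ 5.47706861e-04,  4.19987523e-02,  9.99117513e-01,
         8.83601164e-01],
       [ 0.00000000e+00,  0.00000000e+00,  0.00000000e+00,
         1.00000000e+00]])}
```

View pics/top0.png

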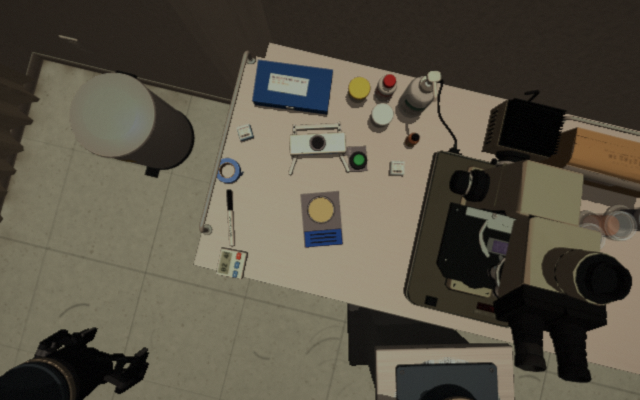

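View pics/scene0.png

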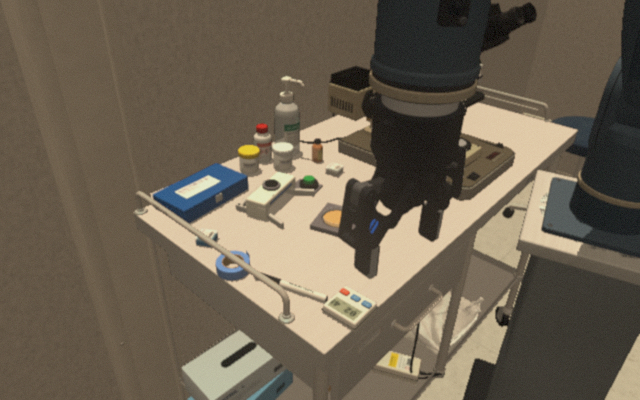

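```bash
cat > h.py <<'E'
from station import ctrl, vision
import cv2,numpy as np
def ray(n,u,v,z):
    c=vision.camera_info(n);T=c["world_from_camera"]
    d=T[:3,:3]@np.array([(u-c["cx"])/c["fx"],-(v-c["cy"])/c["fy"],-1]);o=T[:3,3]
    return o+d*(z-o[2])/d[2]
def proj(n,P):
    c=vision.camera_info(n);T=c["world_from_camera"]
    q=T[:3,:3].T@(np.asarray(P,float)-T[:3,3])
    return np.array([c["cx"]+c["fx"]*q[0]/-q[2], c["cy"]+c["fy"]*q[1]/q[2]])
def shot(n,name,box=None,k=1):
    p,d=vision.camera(n);np.savez(f"pics/{name}.npz",p=p,d=d)
    q=p[:,:,::-1]
    if box: q=q[box[1]:box[3],box[0]:box[2]]
    cv2.imwrite(f"pics/{name}.png",cv2.resize(q,None,fx=k,fy=k,interpolation=cv2.INTER_CUBIC))
    return p,d
E
python3 - <<'E'
from h import *
p=np.load("pics/top0.npz")["p"]
q=cv2.resize(p[110:260,270:390,::-1],None,fx=4,fy=4,interpolation=cv2.INTER_CUBIC)
q=np.clip(q.astype(float)*1.2,0,255).astype(np.uint8)
cv2.imwrite("pics/topz.png",q)
E
```

```text
(no output)
```

View pics/topz.png

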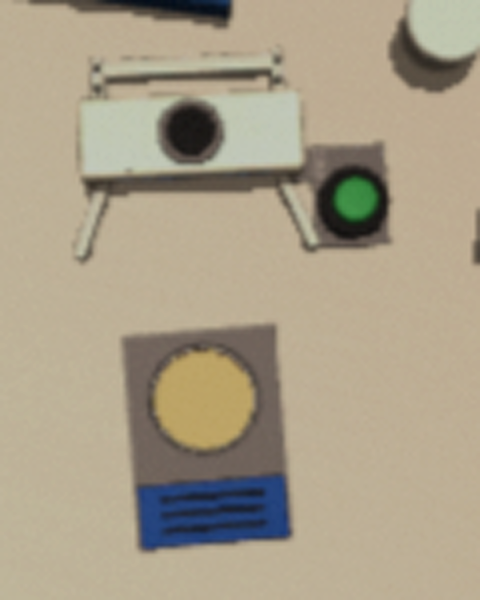

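```bash
python3 - <<'E'
from h import *
from scipy.optimize import least_squares
z=lambda a:np.array([270+(a[0]+.5)/4-.5,110+(a[1]+.5)/4-.5])
def fit(name,model,pix,x0):
    pix=[z(a) for a in pix]
    def P(t):
        c,s=np.cos(t[2]),np.sin(t[2]);return [np.array([t[0]+c*m[0]-s*m[1],t[1]+s*m[0]+c*m[1],m[2]]) for m in model]
    f=lambda t:np.concatenate([proj("top",a)-b for a,b in zip(P(t),pix)])
    r=least_squares(f,x0,x_scale=[.01,.01,.01]);t=r.x
    print(name,t[:2]*1e3,np.degrees(t[2]),"res px",np.abs(r.fun).max());return t
h=.0625
c=fit("carrier",[(h,.045,.01),(h,-.045,.01),(-h,.043,.016),(-h,-.043,.016),(.022,0,.017)],[(123,338),(276,324),(143,549),(290,537),(204,398)],[.4,.27,0])
r=fit("reader",[(.023,.064,.041),(.023,-.064,.041),(-.023,-.064,.041),(-.023,.064,.041),(0,0,.051)],[(81,99),(300,92),(303,168),(82,178),(190,131)],[.6,.27,0])
d=np.load("pics/top0.npz")["d"]
T=vision.camera_info("top")["world_from_camera"];ci=vision.camera_info("top")
def pt(a):
    u,v=z(a);D=np.median(d[int(round(v))-1:int(round(v))+2,int(round(u))-1:int(round(u))+2])
    return (T@np.array([(u-ci["cx"])/ci["fx"]*D,-(v-ci["cy"])/ci["fy"]*D,-D,1]))[:3]*1e3
for n,a in dict(key=(356,199),keyring=(335,225),plate=(375,155),lens=(190,131),br=(110,135),table=(40,400),dish=(204,398),block=(215,512)).items(): print(n,pt(a).round(1))
def w(t,x,y):
    c,s=np.cos(t[2]),np.sin(t[2]);return (np.array([t[0]+c*x-s*y,t[1]+s*x+c*y])*1e3).round(1)
print("key",w(r,-.04,-.093),"mouth",w(r,-.066,0),"home",w(r,-.022,0))
for zz in(.02,.025,.03,.035):print(zz,ray("top",*z((356,199)),zz)*1e3)
c_,s_=np.cos(r[2]),np.sin(r[2]);dx,dy=c[:2]-r[:2];print("carrier in reader",(c_*dx+s_*dy)*1e3,(-s_*dx+c_*dy)*1e3,np.degrees(c[2]-r[2]))
E
```

```text
carrier [455.32562484 278.68151747] 3.3880251313690293 res px 0.5867893431740185
reader [626.72139039 283.94240608] 0.7952935754528339 res px 1.0142285867538021
key [589.8 190.1  25.4]
keyring [576.5 201.7  14.1]
plate [618.8 176.    3.4]
lens [626.8 284.5  50.2]
br [627.4 330.   40.8]
table [ 4.788e+02  3.771e+02 -1.000e-01]
dish [477.6 280.4   8.3]
block [411.6 275.5  16.1]
key [588.  190.4] mouth [560.7 283. ] home [604.7 283.6]
0.02 [590.59876705 189.58227072  20.        ]
0.025 [589.89831355 190.0826053   25.        ]
0.03 [589.19786005 190.58293989  30.        ]
0.035 [588.49740655 191.08327448  35.        ]
carrier in reader -171.45227594133232 -2.881400752331399 2.592731555916195
```

```bash
python3 -m pendant '[[[0.5,10,-30,0,2.6],[0.5,10,-30,0,2.6],[0.5,10,-30,0,2.6],[0.5,10,-30,0,2.6],[0.5,10,-30,0,2.6],[0.5,10,-30,0,2.6],[0.5,10,-30,0,2.6],[0.5,10,-30,0,2.6],[0.5,10,-30,0,2.6],[0.5,10,-30,0,2.6],[0.5,5,-30,0,0],[0.5,0,-19,0,0]]]' 20
```

```text
clock: 1.3
eef_pos: [0.3629, 0.2601, 0.2252]
ee_rot: [-3.133, -0.004, -3.058]
contact_force: [-1.5, 0.6, 0.0]
gripper_width: 0.0426
```

```bash
python3 -m pendant '[[[0.5,0,6,-30,-0.7],[0.5,0,5,-30,-0.7],[0.5,0,2,-30,0],[0.5,0,0,-30,0],[0.5,0,0,-25,0],[0.5,0,0,-20,0],[0.5,0,0,-10,0],[0.5,0,0,0,0]]]'
python3 - <<'E'
from h import *
shot("top","t1",(270,110,390,260),4);shot("scene","s1")
s=ctrl.state();print(s["eef_pos"],s["ee_rot"],s["contact_force"])
E
```

```text
clock: 2.1
eef_pos: [0.3635, 0.2688, 0.0445]
ee_rot: [-3.133, -0.002, -3.09]
contact_force: [-0.2, 0.6, 0.1]
gripper_width: 0.0428
[0.36414039 0.26926564 0.04578691] [-3.13400807e+00 -8.26090438e-04 -3.09055524e+00] [1.38822246 0.11963955 0.29935051]
```

View pics/t1.png

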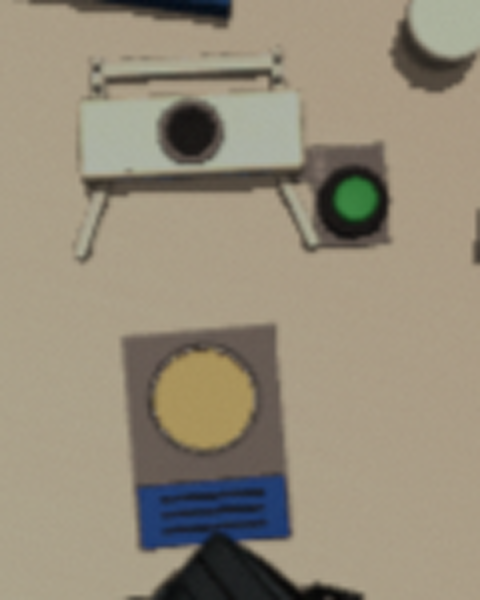

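View pics/s1.png

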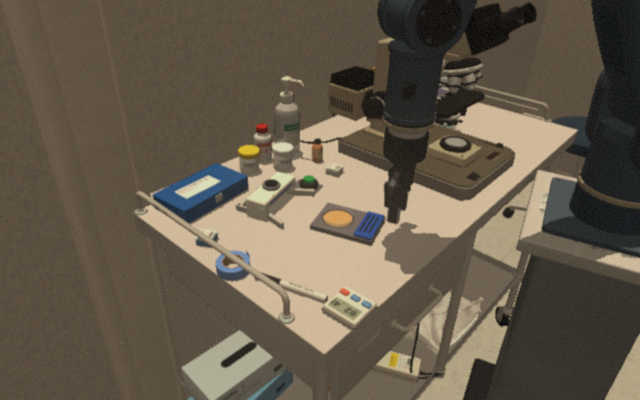

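The pictures show the gripper behind the carrier's near end (blue block bottom edge at about zoom row 543) with a clear gap. The carrier hasn't moved. Next I lower the fingers.

```bash
python3 -m pendant '[[[0.5,0,3,-12,0.3],[0.5,0,2,-12,0.2],[0.5,0,0,-8,0],[0.5,0,0,-5,0],[0.5,0,0,-2,0],[0.5,0,0,0,0]]]'
```

```text
clock: 2.8
eef_pos: [0.3658, 0.2764, 0.0064]
ee_rot: [-3.138, 0.004, -3.081]
contact_force: [0.2, -0.8, -0.1]
gripper_width: 0.0427
```

```bash
python3 -m pendant '[[[0.5,3,0,0,0],[0.5,3,0,0,0],[0.5,3,0,0,0],[0.5,2,0,0,0],[0.5,2,0,0,0]]]'; python3 -m pendant '[[[0.5,2,0,0,0],[0.5,2,0,0,0],[0.5,2,0,0,0]]]'
python3 - <<'E'
from h import *
shot("scene","s2",(280,140,480,290),4)
s=ctrl.state();print(s["eef_pos"],s["ee_rot"],s["contact_force"])
E
```

```text
clock: 3.3
eef_pos: [0.3805, 0.2765, 0.0074]
ee_rot: [-3.139, 0.005, -3.081]
contact_force: [-0.1, -0.2, 0.5]
gripper_width: 0.0426
clock: 3.6
eef_pos: [0.3852, 0.2762, 0.0074]
ee_rot: [-3.138, 0.002, -3.08]
contact_force: [-7.8, 0.8, 6.7]
gripper_width: 0.0428
[0.38538621 0.27620188 0.00742214] [-3.13785836e+00  2.43417912e-03 -3.08047261e+00] [-5.15397899 -0.15362609  3.30673264]
```

View pics/s2.png

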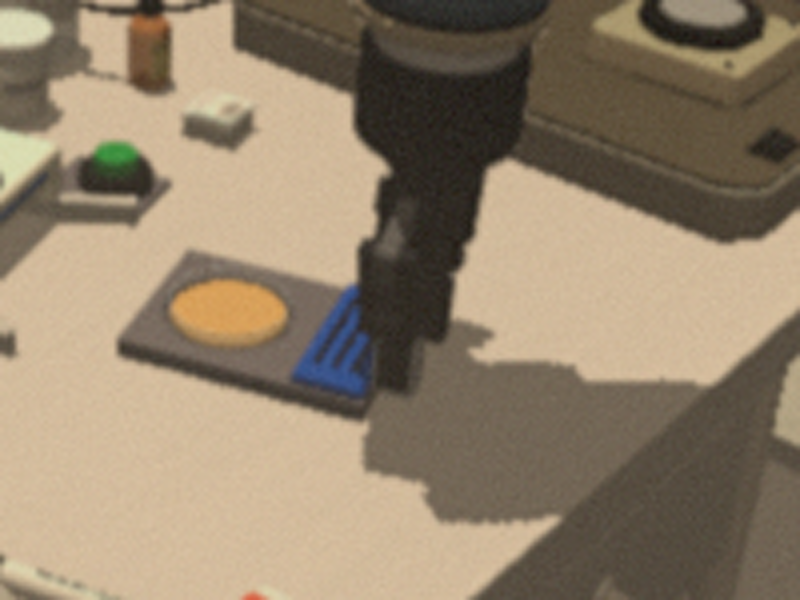

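```bash
python3 -m pendant '[[[0.5,-4,0,0,0],[0.5,-2,0,0,0],[0.5,0,0,-2,0],[0.5,0,0,-2,0],[0.5,0,0,0,0]]]';  python3 -m pendant '[[[0.5,0,0,-1,0],[0.5,0,0,-1,0],[0.5,0,0,0,0]]]'
```

```text
clock: 4.15
eef_pos: [0.3795, 0.2764, 0.0031]
ee_rot: [-3.138, 0.003, -3.081]
contact_force: [-1.2, -0.0, 0.6]
gripper_width: 0.0426
clock: 4.45
eef_pos: [0.3799, 0.2764, 0.0008]
ee_rot: [-3.138, 0.004, -3.081]
contact_force: [-0.8, 0.2, 0.1]
gripper_width: 0.0429
```

```bash
python3 - <<'E'
from h import *
p,d=shot("scene","s3",(340,180,440,255),8)
s=ctrl.state();print(s["eef_pos"],s["contact_force"])
E
```

```text
[0.37984555 0.2763655  0.00082261] [-0.52420794  0.39243019  0.45581059]
```

View pics/s3.png

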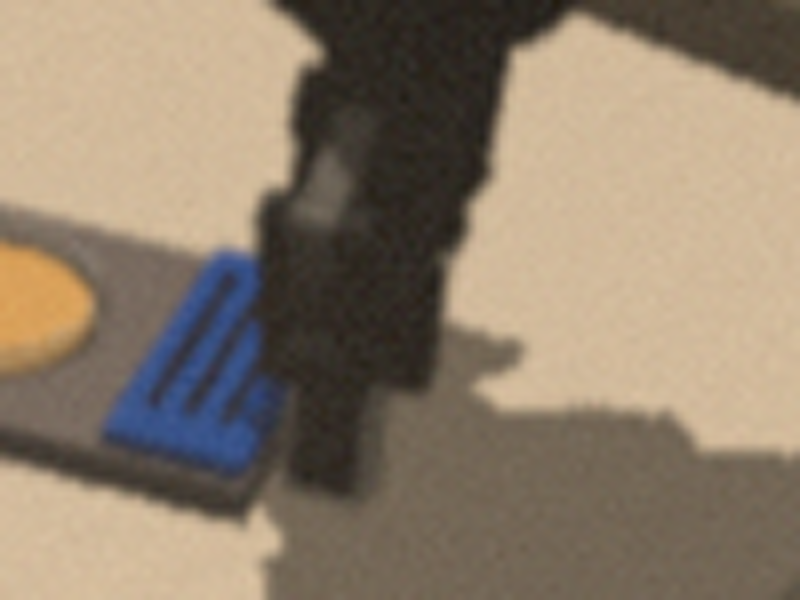

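```bash
python3 - <<'E'
from h import *
for z in(0,.005,.01,.015):
  print(z,[((proj("scene",[x,y,z])-[340,180])*8).round() for x,y in((.371,.298),(.391,.298),(.371,.311),(.391,.311))])
E
```

```text
0 [array([362., 501.]), array([282., 476.]), array([342., 531.]), array([261., 506.])]
0.005 [array([364., 484.]), array([284., 459.]), array([344., 514.]), array([263., 488.])]
0.01 [array([366., 467.]), array([285., 442.]), array([346., 497.]), array([265., 471.])]
0.015 [array([368., 449.]), array([287., 425.]), array([348., 479.]), array([267., 454.])]
```

```bash
python3 -m pendant '[[[0.5,1,0,0,0],[0.5,2,0,0,0],[0.5,2,0,0,0],[0.5,2,0,0,0],[0.5,2,0,0,0]]]';  python3 -m pendant '[[[0.5,2,0.2,0,0],[0.5,2,0.2,0,0],[0.5,2,0.2,0,0],[0.5,2,0.2,0,-0.1],[0.5,2,0.2,0,-0.1],[0.5,2,0.2,0,-0.1]]]'
python3 - <<'E'
from h import *
shot("top","t4",(270,110,390,260),4);shot("scene","s4",(280,140,480,290),4)
s=ctrl.state();print(s["eef_pos"],s["ee_rot"],s["contact_force"])
E
```

```text
clock: 5.0
eef_pos: [0.3866, 0.276, 0.0008]
ee_rot: [-3.137, -0.001, -3.079]
contact_force: [-7.3, 0.9, 5.9]
gripper_width: 0.0425
clock: 5.6
eef_pos: [0.3889, 0.2756, 0.0008]
ee_rot: [-3.131, -0.017, -3.078]
contact_force: [-7.1, 1.3, 6.2]
gripper_width: 0.0429
[0.38903867 0.27565755 0.00078101] [-3.13150006 -0.01671574 -3.07767035] [-7.94976187  0.32843524  5.714539  ]
```

View pics/s4.png

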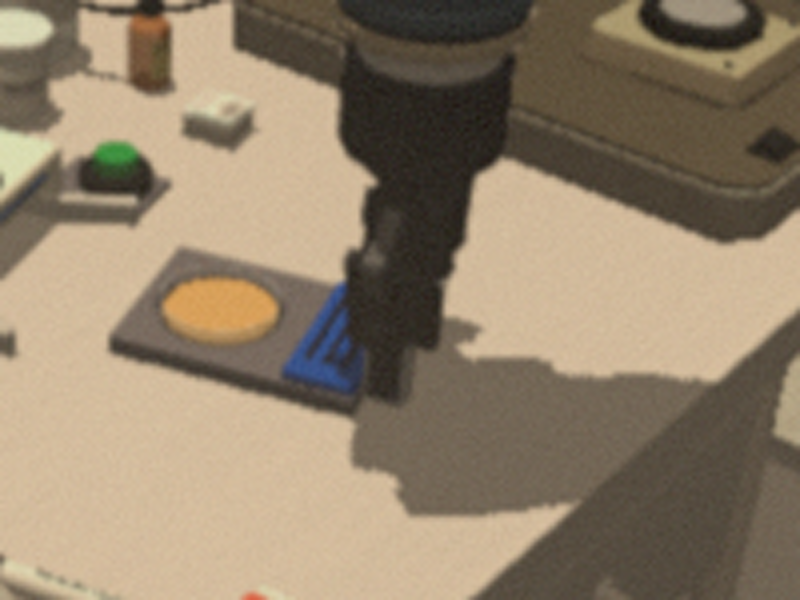

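View pics/t4.png

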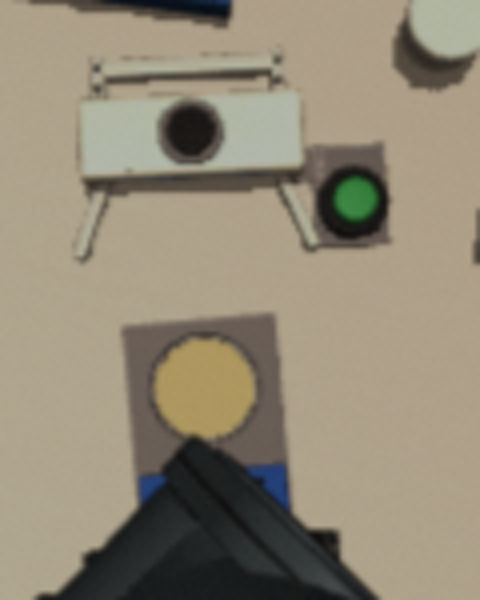

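```bash
python3 -m pendant '[[[0.5,2,0.2,1,0],[0.5,2,0.2,1,0]]]';  python3 -m pendant '[[[0.5,3,0.2,1,0],[0.5,3,0.2,1,0]]]'; python3 -m pendant '[[[0.5,3,0.2,1,0],[0.5,3,0.2,1,0]]]'
```

```text
clock: 5.9
eef_pos: [0.3919, 0.2756, 0.0026]
ee_rot: [-3.13, -0.019, -3.077]
contact_force: [-1.7, -0.1, -1.8]
gripper_width: 0.0427
clock: 6.1
eef_pos: [0.3982, 0.2758, 0.0045]
ee_rot: [-3.13, -0.02, -3.077]
contact_force: [-1.9, -0.5, -1.1]
gripper_width: 0.0427
clock: 6.3
eef_pos: [0.405, 0.2761, 0.0067]
ee_rot: [-3.13, -0.02, -3.077]
contact_force: [-2.9, -1.1, -1.4]
gripper_width: 0.0428
```

```bash
python3 -m pendant '[[[0.5,3,0.2,0,0],[0.5,3,0.2,0,-0.1]]]';  python3 -m pendant '[[[0.5,3,0.2,0,-0.1],[0.5,3,0.2,0,-0.1]]]'; python3 - <<'E'
from h import *
shot("top","t5",(270,110,390,260),4);shot("scene","s5",(280,140,480,290),4)
s=ctrl.state();print(s["eef_pos"],s["ee_rot"],s["contact_force"])
E
```

```text
clock: 6.5
eef_pos: [0.4116, 0.2764, 0.0068]
ee_rot: [-3.13, -0.019, -3.079]
contact_force: [-1.9, 0.4, -0.8]
gripper_width: 0.0427
clock: 6.7
eef_pos: [0.4181, 0.2768, 0.0068]
ee_rot: [-3.13, -0.02, -3.083]
contact_force: [-3.7, -0.6, 0.7]
gripper_width: 0.0426
[0.41872865 0.27690079 0.00684415] [-3.13013357 -0.01867983 -3.08370854] [-0.42635705 -0.4921134  -0.0320164 ]
```

View pics/s5.png

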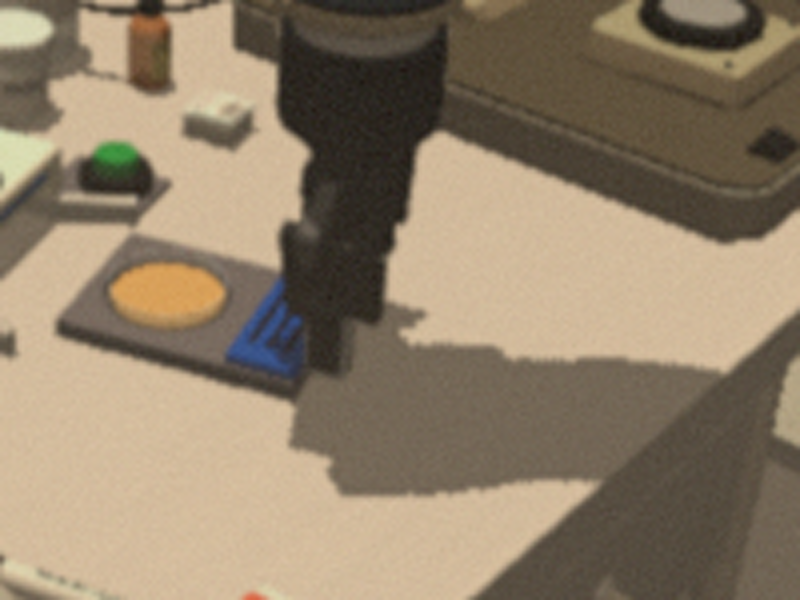

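View pics/t5.png

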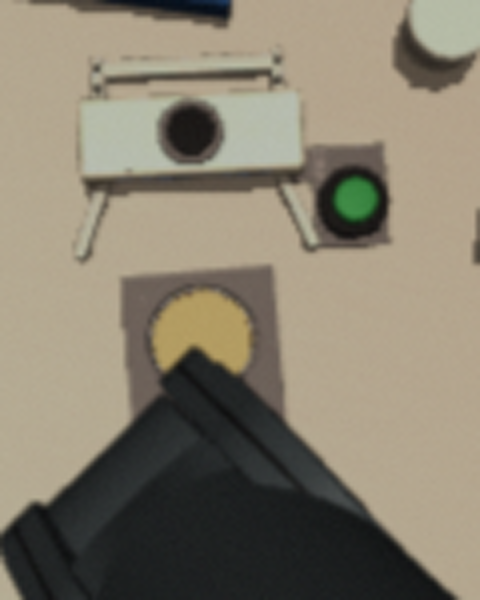

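```bash
python3 -m pendant '[[[0.5,3,0.4,0,-0.2],[0.5,3,0.4,0,-0.2],[0.5,3,0.4,0,-0.2],[0.5,3,0.4,0,-0.2],[0.5,3,0.4,0,-0.2],[0.5,3,0.4,0,-0.2]]]';  python3 -m pendant '[[[0.5,3,0.4,0,-0.2],[0.5,3,0.4,0,-0.2],[0.5,3,0.4,0,-0.2],[0.5,3,0.4,0,-0.2]]]'; python3 - <<'E'
from h import *
shot("top","t6",(270,110,390,260),4);shot("scene","s6",(210,140,410,290),4)
s=ctrl.state();print(s["eef_pos"],s["ee_rot"],s["contact_force"])
E
```

```text
clock: 7.4
eef_pos: [0.4363, 0.2793, 0.0069]
ee_rot: [-3.129, -0.021, -3.105]
contact_force: [-3.7, 0.4, 1.8]
gripper_width: 0.0427
clock: 7.8
eef_pos: [0.4492, 0.281, 0.0069]
ee_rot: [-3.129, -0.022, -3.121]
contact_force: [-4.4, -0.2, 2.0]
gripper_width: 0.0427
[0.44983794 0.28105453 0.00686627] [-3.12948742 -0.02058651 -3.12092795] [-0.42186949  0.17991615 -0.01036864]
```

View pics/s6.png

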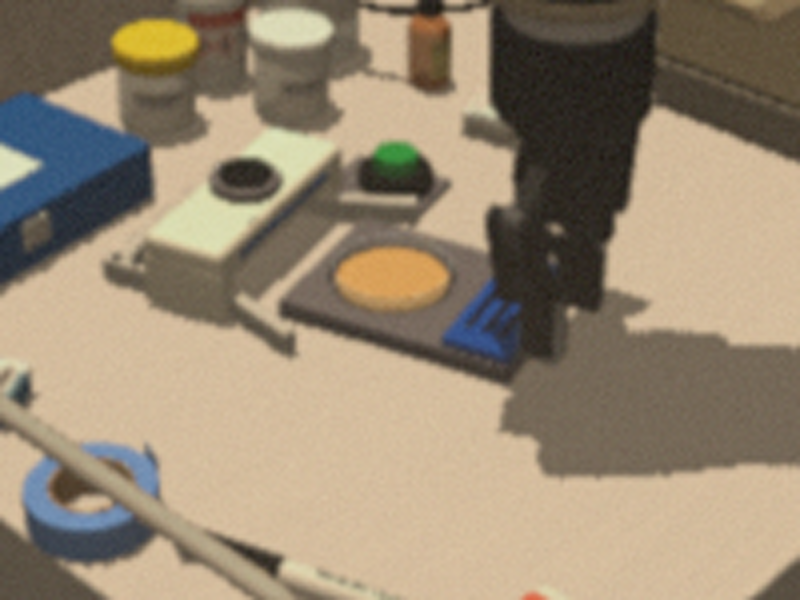

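View pics/t6.png

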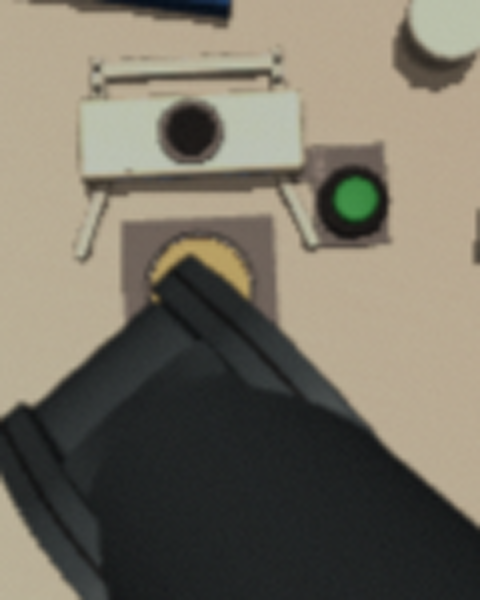

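```bash
python3 - <<'E'
from h import *
z=lambda a:np.array([270+(a[0]+.5)/4-.5,110+(a[1]+.5)/4-.5])
a,b=ray("top",*z((121,222)),.01),ray("top",*z((272,214)),.01)
print(a*1e3,b*1e3,(a+b)*500,np.degrees(np.arctan2(a[0]-b[0],a[1]-b[1])), "width",np.hypot(*(a-b)[:2]))
print("centreline y there",283.9+ (500*(a+b)[0]-626.7)*np.tan(np.radians(.8)))
E
```

```text
[581.70955084 326.56872703  10.        ] [584.33018737 238.02896036  10.        ] [583.01986911 282.29884369  10.        ] -1.6953691438335476 width 0.08857854151605701
centreline y there 283.29007068179436
```

```bash
python3 -m pendant '[[[0.5,3,0.3,0,-0.1],[0.5,3,0.3,0,-0.1],[0.5,3,0.3,0,-0.1],[0.5,3,0.3,0,-0.1],[0.5,3,0.3,0,-0.1],[0.5,3,0.3,0,-0.1]]]';  python3 -m pendant '[[[0.5,3,0.3,0,-0.1],[0.5,3,0.2,0,-0.1],[0.5,3,0.2,0,0],[0.5,3,0.2,0,0]]]'; python3 - <<'E'
from h import *
shot("top","t7",(270,110,390,260),4);shot("scene","s7",(210,140,410,290),4)
s=ctrl.state();print(s["eef_pos"],s["ee_rot"],s["contact_force"])
E
```

```text
clock: 8.5
eef_pos: [0.4683, 0.2828, 0.0069]
ee_rot: [-3.129, -0.022, -3.132]
contact_force: [-4.9, -0.1, 1.9]
gripper_width: 0.0425
clock: 8.9
eef_pos: [0.4813, 0.2838, 0.0069]
ee_rot: [-3.129, -0.022, -3.136]
contact_force: [-4.9, -1.0, 1.5]
gripper_width: 0.0426
[0.482022   0.28384511 0.0068818 ] [-3.12926062 -0.02099502 -3.13611875] [-1.60563276 -0.07514747 -0.34707402]
```

View pics/s7.png

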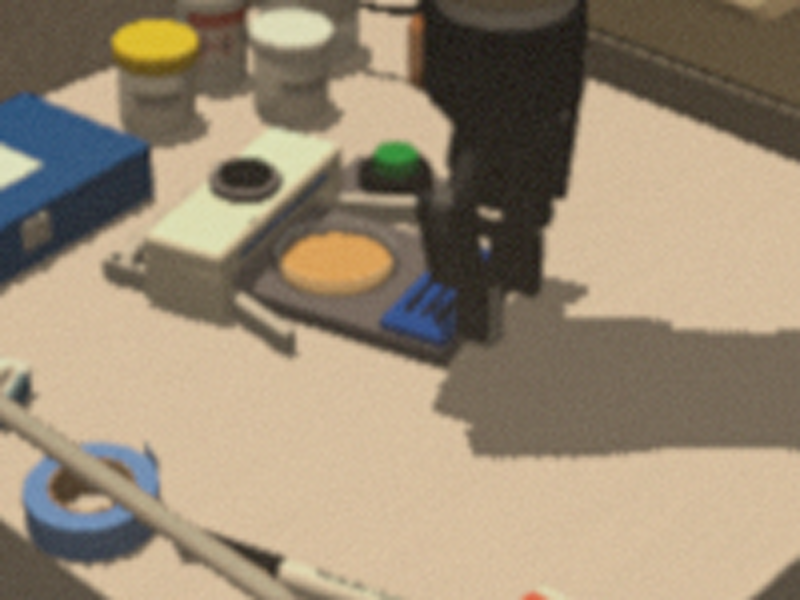

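View pics/t7.png

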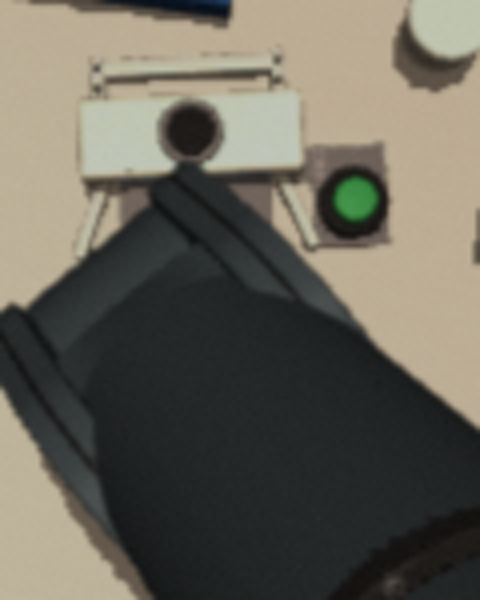

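```bash
python3 -m pendant '[[[0.5,3,0,0,0],[0.5,3,0,0,0],[0.5,3,0,0,0],[0.5,3,0,0,0],[0.5,3,0,0,0]]]';  python3 -m pendant '[[[0.5,3,0,0,0],[0.5,3,0,0,0],[0.5,3,0,0,0],[0.5,3,0,0,0],[0.5,3,0,0,0]]]'; python3 - <<'E'
from h import *
shot("top","t8",(270,110,390,260),4);shot("scene","s8",(210,140,410,290),4)
s=ctrl.state();print(s["eef_pos"],s["ee_rot"],s["contact_force"])
E
```

```text
clock: 9.5
eef_pos: [0.4969, 0.2839, 0.0069]
ee_rot: [-3.129, -0.023, -3.135]
contact_force: [-5.1, 0.5, 2.5]
gripper_width: 0.0429
clock: 10.0
eef_pos: [0.5131, 0.284, 0.0069]
ee_rot: [-3.129, -0.023, -3.135]
contact_force: [-5.1, 0.8, 2.5]
gripper_width: 0.0426
[0.51384319 0.28394908 0.00689624] [-3.12923782 -0.02166887 -3.13572417] [-0.77346465  0.05091967  1.39266896]
```

View pics/s8.png

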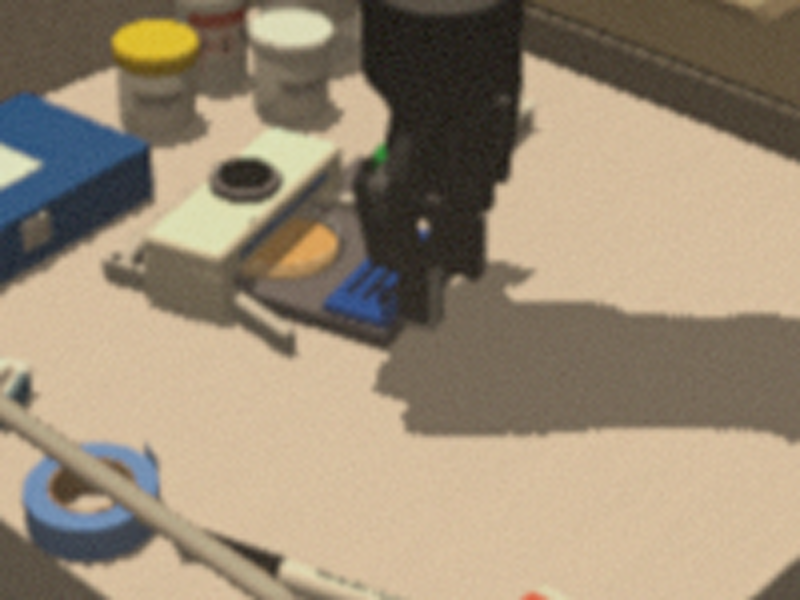

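```bash
python3 -m pendant '[[[0.5,3,0,0,0],[0.5,3,0,0,0],[0.5,3,0,0,0],[0.5,3,0,0,0]]]';  python3 -m pendant '[[[0.5,2.5,0,0,0],[0.5,2.5,0,0,0]]]'; python3 -m pendant '[[[0.5,2.5,0,0,0]]]'
```

```text
clock: 10.5
eef_pos: [0.5252, 0.284, 0.0069]
ee_rot: [-3.129, -0.024, -3.135]
contact_force: [-4.8, 0.5, 3.6]
gripper_width: 0.0425
clock: 10.7
eef_pos: [0.5301, 0.284, 0.0069]
ee_rot: [-3.129, -0.024, -3.135]
contact_force: [-5.2, 0.9, 3.0]
gripper_width: 0.0425
clock: 10.8
eef_pos: [0.5325, 0.284, 0.0069]
ee_rot: [-3.128, -0.025, -3.135]
contact_force: [-4.3, -0.4, 3.4]
gripper_width: 0.0424
```

```bash
python3 -m pendant '[[[0.5,2.5,0,0,0]]]'; python3 -m pendant '[[[0.5,2.5,0,0,0]]]'
```

```text
clock: 10.9
eef_pos: [0.5334, 0.2839, 0.0068]
ee_rot: [-3.128, -0.028, -3.134]
contact_force: [-14.3, -0.5, 11.8]
gripper_width: 0.0427
clock: 11.0
eef_pos: [0.5334, 0.2839, 0.0068]
ee_rot: [-3.127, -0.032, -3.134]
contact_force: [-14.1, -1.0, 12.6]
gripper_width: 0.0428
```

```bash
python3 -m pendant '[[[0.5,1.5,0,0.5,0],[0.5,1.5,0,0.5,0]]]'; python3 -m pendant '[[[0.5,-1,0,0,0],[0.5,-2,0,0,0],[0.5,-4,0,0,0],[0.5,-8,0,0,0],[0.5,-12,0,0,0]]]'; python3 -m pendant '[[[0.5,-10,0,10,0],[0.5,-10,-10,30,0],[0.5,-10,-20,30,0],[1,0,-25,20,0],[1,0,-30,0,0],[1,0,-30,0,0]]]'
python3 - <<'E'
from h import *
shot("top","t9",(270,110,390,260),4);shot("scene","s9",(210,140,410,290),4)
s=ctrl.state();print(s["eef_pos"],s["ee_rot"],s["contact_force"])
E
```

```text
clock: 11.2
eef_pos: [0.5334, 0.2834, 0.007]
ee_rot: [-3.125, -0.038, -3.133]
contact_force: [-6.9, -0.1, -0.5]
gripper_width: 0.0431
clock: 11.7
eef_pos: [0.5101, 0.2832, 0.0073]
ee_rot: [-3.127, -0.03, -3.135]
contact_force: [-0.1, 0.0, -0.3]
gripper_width: 0.0424
clock: 12.3
eef_pos: [0.4709, 0.1712, 0.1036]
ee_rot: [-3.13, -0.03, -3.123]
contact_force: [1.2, -0.4, -0.4]
gripper_width: 0.0007
[0.47099101 0.16719327 0.10331265] [-3.12670862 -0.03106684 -3.1288341 ] [0.30138266 0.06368507 0.47370408]
```

View pics/s9.png

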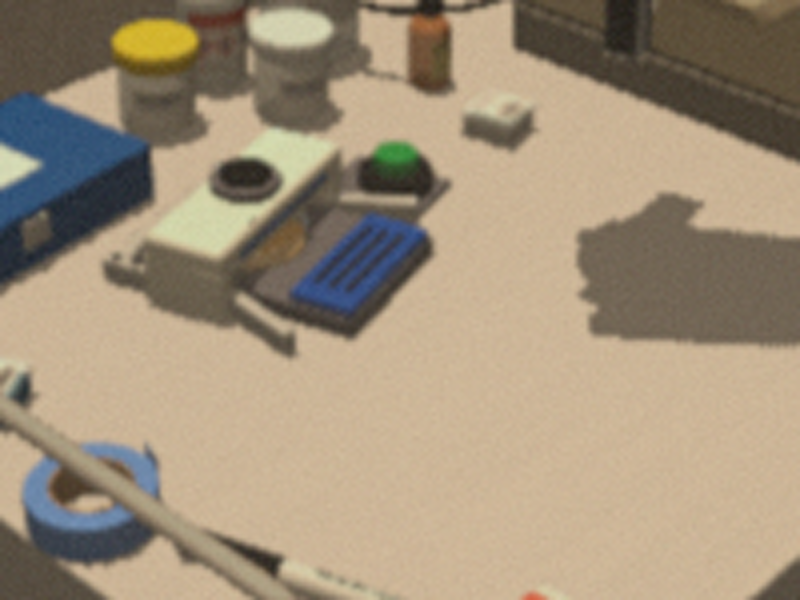

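View pics/t9.png

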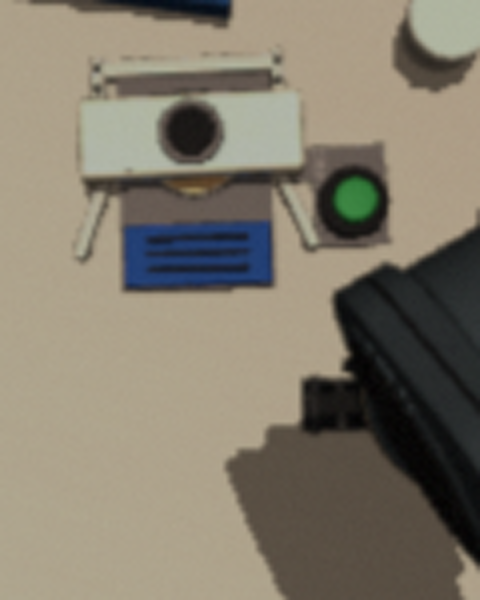

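```bash
python3 - <<'E'
from h import *
z=lambda a:np.array([270+(a[0]+.5)/4-.5,110+(a[1]+.5)/4-.5])
R=np.array([[np.cos(.0139),np.sin(.0139)],[-np.sin(.0139),np.cos(.0139)]])
for n,a,h in(("nl",(124,291),.016),("nr",(273,286),.016),("fl",(125,228),.016),("fr",(271,221),.016),("key",(356,199),.0254)):
    w=ray("top",*z(a),h)[:2]*1e3;print(n,w.round(1),"reader",(R@(w-[626.7,283.9])).round(1))
p=np.load("pics/t9.npz")["p"]
q=cv2.resize(p[118:190,285:345,::-1],None,fx=8,fy=8,interpolation=cv2.INTER_CUBIC);cv2.imwrite("pics/t9z.png",np.clip(q*1.3,0,255).astype(np.uint8))
E
```

```text
nl [540.7 325.3] reader [-85.4  42.6]
nr [541.5 238.8] reader [-85.8 -43.9]
fl [577.4 324. ] reader [-48.8  40.8]
fr [579.5 239. ] reader [-47.9 -44.3]
key [589.8 190.1] reader [-38.2 -93.3]
```

View pics/t9z.png

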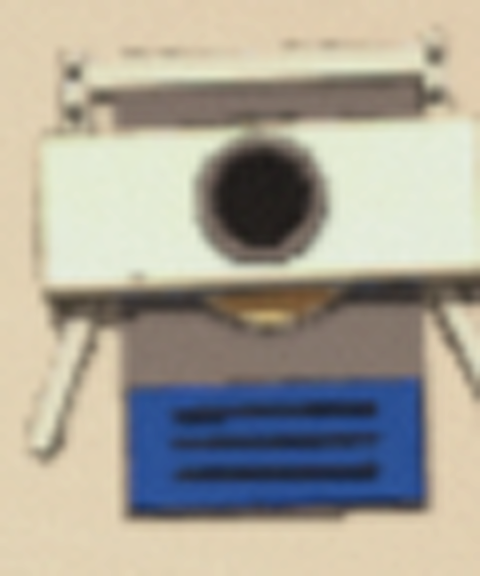

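The carrier is home: its near end measures -85 mm in the reader frame (expected -84.5), it is centred to about 1 mm, and the grey front meets the bar. The dish's rim shows evenly under the bridge at zoom (268,310). Now I press the key.

```bash
python3 -m pendant '[[[1,20,5,0,0],[1,30,8,0,0],[1,30,8,0,0],[1,20,3,0,0],[1,12,0,0,0],[1,3,0,0,0],[1,0,0,0,0]]]'
```

```text
clock: 13.1
eef_pos: [0.5847, 0.196, 0.1076]
ee_rot: [-3.129, -0.03, -3.126]
contact_force: [-1.0, -0.3, -0.6]
gripper_width: 0.0001
```

```bash
python3 -m pendant '[[[1,2,-3,-20,0],[1,2,-2,-20,0],[1,0,0,-15,0],[1,0,0,-8,0],[1,0,0,-4,0],[1,0,0,0,0]]]'; python3 - <<'E'
from h import *
shot("scene","s10",(250,140,350,215),8)
s=ctrl.state();print(s["eef_pos"],s["ee_rot"],s["contact_force"])
E
```

```text
clock: 13.7
eef_pos: [0.5836, 0.1933, 0.041]
ee_rot: [-3.131, -0.03, -3.123]
contact_force: [0.9, 0.4, 0.3]
gripper_width: 0.0002
[0.58378556 0.19343086 0.04138076] [-3.13082446 -0.02993624 -3.12252465] [-0.08282443  0.1880417   0.09944871]
```

View pics/s10.png

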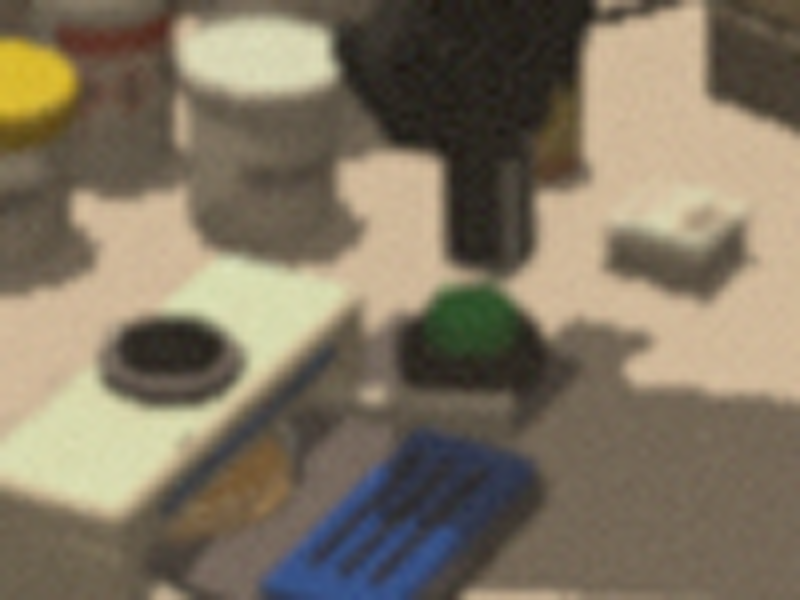

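```bash
python3 -m pendant '[[[1,3,-2,-2,0],[1,2,-1,-4,0],[1,0,0,-3,0],[1,0,0,-2,0],[1,0,0,-1,0]]]';python3 -m pendant '[[[1,0,0,-2,0]]]';python3 -m pendant '[[[1,0,0,-2,0]]]';python3 -m pendant '[[[1,0,0,-2,0]]]'
```

```text
clock: 14.25
eef_pos: [0.5906, 0.1905, 0.0306]
ee_rot: [-3.132, -0.026, -3.123]
contact_force: [0.2, 0.1, -0.2]
gripper_width: -0.0002
clock: 14.35
eef_pos: [0.5907, 0.1905, 0.0286]
ee_rot: [-3.132, -0.026, -3.123]
contact_force: [0.0, -0.5, 0.1]
gripper_width: 0.0001
clock: 14.45
eef_pos: [0.5906, 0.1905, 0.0264]
ee_rot: [-3.132, -0.026, -3.123]
contact_force: [-0.1, -0.2, 0.7]
gripper_width: -0.0
clock: 14.55
eef_pos: [0.5906, 0.1905, 0.0243]
ee_rot: [-3.132, -0.026, -3.123]
contact_force: [-0.6, 0.7, 2.5]
gripper_width: -0.0005
```

```bash
for i in 1 2 3; do python3 -m pendant '[[[1,0,0,-2,0]]]'; done
```

```text
clock: 14.65
eef_pos: [0.5907, 0.1905, 0.0223]
ee_rot: [-3.132, -0.026, -3.123]
contact_force: [-0.8, 0.1, 2.8]
gripper_width: 0.0001
clock: 14.75
eef_pos: [0.5906, 0.1905, 0.0203]
ee_rot: [-3.132, -0.026, -3.123]
contact_force: [-1.1, 0.1, 4.7]
gripper_width: -0.0001
clock: 14.85
eef_pos: [0.5908, 0.1906, 0.0195]
ee_rot: [-3.132, -0.026, -3.123]
contact_force: [-8.9, -2.7, 35.7]
gripper_width: 0.0001
```

```bash
python3 -m pendant '[[[1,0,0,0,0],[1,0,0,1,0]]]'; python3 -m pendant '[[[1,0,0,4,0],[1,0,0,6,0],[1,0,0,15,0],[1,0,0,30,0],[1,-30,-5,30,0],[1,-40,-5,30,0],[1,-40,0,10,0],[1,-40,0,0,0],[1,-20,0,0,0],[1,0,0,0,0]]]'
python3 - <<'E'
from h import *
shot("top","t11",(200,40,440,280),2.5);shot("scene","s11",(210,140,410,290),4)
s=ctrl.state();print(s["eef_pos"],s["ee_rot"],s["contact_force"],s["clock"])
a=np.load("pics/top0.npz")
b=np.load("pics/t11.npz")
z=lambda a:np.array([270+(a[0]+.5)/4-.5,110+(a[1]+.5)/4-.5])
u,v=z((356,199)).round().astype(int)
print("key depth before/after",np.median(a["d"][v-1:v+2,u-1:u+2]),np.median(b["d"][v-1:v+2,u-1:u+2]))
E
```

```text
clock: 15.05
eef_pos: [0.5906, 0.1905, 0.0218]
ee_rot: [-3.132, -0.025, -3.123]
contact_force: [-0.2, 0.5, 4.3]
gripper_width: 0.0002
clock: 16.05
eef_pos: [0.4158, 0.1799, 0.1571]
ee_rot: [-3.135, -0.019, -3.124]
contact_force: [-0.3, 1.2, -0.3]
gripper_width: -0.0002
[0.4186743  0.18019116 0.15686955] [-3.13561689 -0.01757874 -3.12503802] [0.60161842 0.26500991 0.04842347] 16.15
key depth before/after 0.8625939 0.8617122
```

View pics/s11.png

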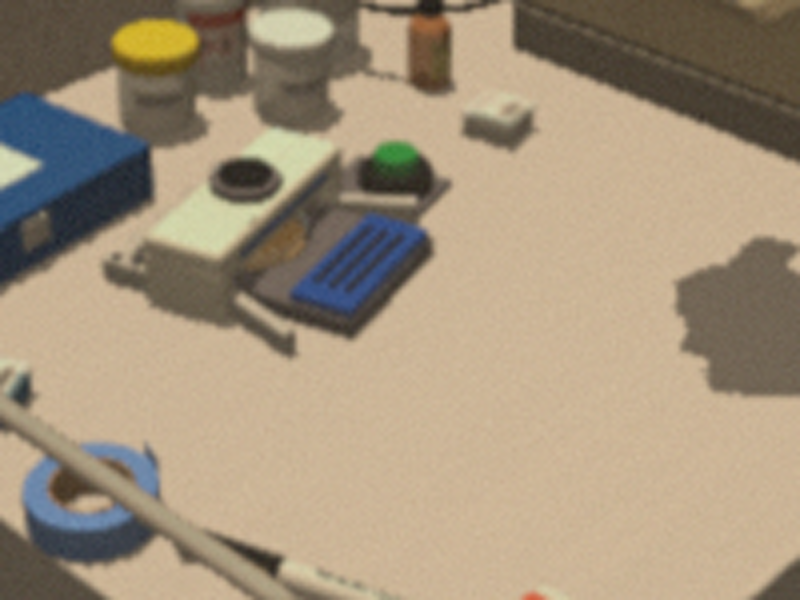

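View pics/t11.png

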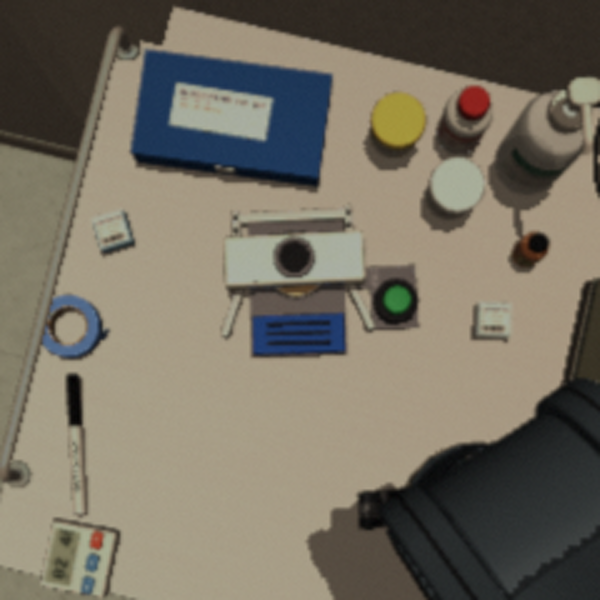

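```bash
python3 -c "
from station import ctrl
print(ctrl.close_job())"
```

```text
the job is handed in; nothing more can be done
None
```

I pushed the carrier home with two half-open fingertips on its near end face, then pressed the green key with the shut fingertips and let it come up. The job was handed in at about 16 s on the robot's clock, with the arm clear and reading no contact force.

**Carrier:** it met the back stop with the push force rising from about 5 N to 14 N. In the last pictures its near end is at about -85 mm in the reader frame (expected -84.5 mm), centred to about 1 mm, with the dish in its pocket under the lens.

**Key:** it went down about 6 mm to a hard stop. The force there peaked at about 36 N, sharper than I intended. The camera then showed it back up, with its depth within 1 mm of the start.

**Other items:** the tape, boxes, marker, pot, timer and bottle look unmoved; I judged this by eye, not by measurement.

**Disagreements and weak points:**
- **Push start:** the first pushes stuck at about 7 N because the fingers pressed down on the end face. I fixed this with a small upward component over a few rows, during which the fingers pulled up by at most about 2 N. I saw no lift or tip in the pictures.
- **Key position:** the camera and the fitted reader pose disagreed by about 2 mm, and I used the camera's value.
- **Stop contact:** I inferred contact with the back stop from the force and the camera picture. I did not measure it directly.

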